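Post a sample case through the sprung flap of a drop box

TASK

Post the small sample case into the see-through drop box: press the sprung flap down with one finger and keep it down while the other finger pushes the case along the rails and over their end, so that it drops inside and the flap springs shut behind it. Only push: do not pick the case up, do not slide it onto the shut flap, and leave the tube rack, jar and vial beside the box alone.

Things in the scene. Friction and masses are not known exactly. Their poses are not given: they have to be found in the camera images.
- dropbox: Fixed see-through drop box with aluminium top, 300 x 124 x 170 high (x, y, z), on the table. Origin on the table surface; walls span x -160 to 140, y +-62. z up; the case is pushed along +x. Top (deck) at z 170: two rails from x -164 to -30, then the flap (x -28 to 113) in a frame flush with the rails. Hollow inside, under the rails too; floor at z 6.
- slot (a point): Middle of the open slot between the rails (box frame x -92, y 0, z 170; axes as the box). Slot 40 wide (y +-20), x -154 to -30, empty down to the floor: a finger can run along it well below the rails' top. The rails are flat, y 20 to 64 on each side; a fence 10 high, 4 thick stands on each, inner face at y +-44.
- rail_end (a point): Middle of the line where both rails end, at their top (box frame x -30, y 0, z 170; axes as the box). Past it, with the flap pressed down, the case falls into the box through the gap between the rail ends and the flap.
- flap (a joint): Flap angle, rad: 0 shut, up to 1.0 as its free edge is pressed down. Slippery steel plate (friction about 0.25). A spring shuts it: 0.17 N m when shut, plus 0.2 N m per rad (half-way along, 3 to 5 N opens it; the case's weight does not). At one depth, a finger nearer the hinge opens it further; at 0.5 rad or more the case slides off it into the box.
- flap_hinge (a point): Middle of the flap's hinge, at its far edge (box frame x 113, y 0, z 170); the hinge axis runs along the box's y; axes as the box.
- flap_free_edge (a point): Middle of the flap's free edge, next to the rail ends, on its top face; moves with it (shut: box frame x -28, y 0, z 168, 2 mm below the rails' top). Its x axis points to the hinge, 141 away. The flap is 139 long, 86 wide, 4 thick.
- case_center (a point): Centre of the loose sample case, a closed block 36 long (x) x 66 wide (y) x 28 high, grey lid with blank paper label on white base, 55 to 105 g. It lies across the two rails, over the slot, its x along the box's x within 9 degrees, its centre 30 to 60 mm before the rail ends and 14 mm above the rails' top.
- tube_rack: Bystander: square white rack 100 x 100 x 43 with tubes, standing on the table on the box's +y side. Origin under its middle.
- reagent_jar: Bystander: round amber jar 52 in diameter, 85 high, on the table on the box's -y side. Origin under its middle.
- vial: Bystander: vial with white cap, 25 in diameter, 63 high, on the table on the box's -y side. Origin under its middle.
- case: The same sample case; origin under its middle, axes as point case_center.

How it is judged:
By the outcome, as a careful person would: the job done as asked, in the order asked, and still so for the second after the job is handed in, with the robot touching nothing.
It also fails if it takes over 38 s, if anything falls off the work surface, if the arm or the gripper's body presses on something with over 40 N, if the wrist force passes 120 N, or if a joint passes its speed limit or range.

ROBOT

A 6-joint arm with a two-finger parallel gripper is mounted at the origin on the work surface. World frame = base frame: x ahead of the robot, y to its left, z up, the work surface at z = 0. Lengths are in m, angles in rad, forces in N, time in s.
With the tool pointing down it reaches from about 0.275 to 0.975 m from the base axis. Payload 8.4 kg.
Tool frame: the origin (TCP) lies midway between the tips of the shut fingers; the grasp point (between the pads) lies 19 mm behind it; z points along the fingers, y is the line along which they close (so a half turn about z gives the same grasp; the last joint's range is limited). The gripper opens to 92 mm and grips with 3 to 60 N. Pads are 20 mm wide; open, the fingers measure 128 mm over their backs; the gripper's body (75 mm by 189 mm) begins 69 mm behind the grasp point.
Start: joints at [-1.322, 0.353, 1.633, -0, 1.155, -0.002], TCP at [0.155, -0.605, 0.179] pointing down, gripper open.
Joint ranges: [-2.63, 2.63], [-0.92, 2.1], [0.06, 2.66], [-1.3, 4.44], [0, 2.69], [-3.02, 3.02]. Speed limits (rad/s): [2.22, 2.22, 2.79, 3.14, 3.14, 3.14].

INTERFACE

Orientations are given as a rotation vector (axis times angle).
In Python, from rig import manip gives the robot as it stands.
- The arm moves only by the shell command python3 -m handwheel 'ROWS' [OPENING]. ROWS is JSON, a list of rows, each an object with "dp": the shift along the tool's x, y, z in units of 30 cm (1.0 is 30 cm), a list of three; "rotation": the turn, a rotation vector about the tool's x, y, z in units of 120 degrees (1.0 is 120 degrees), a list of three. A call has 1 to 10 rows; each row shifts and turns the commanded pose from where the row before left it, along the tool's axes as they then stand; what a row does not reach is not made up. A row lasts 1/12 s, in which the tool goes at most 41.7 mm and 7.16 degrees, less where a joint would pass 70% of its speed; a pose out of reach is approached as far as the arm can. A call with a number of a shift or a turn outside -1 to 1 is refused whole. A call with a gripper value outside its range is refused whole. OPENING is the gripper command: -1 is shut, 1 is fully open, values between are in proportion, set as the call begins (- or left out, the last holds). The fingers move at their own pace and stop on an object; the grip force is fixed at half the most. Time passes only in rows, so rows that do not move let the fingers close. It gives the time, the measured TCP pose, the force, the opening and the grip force at its end, in the units of the state.
- manip.read_state(): the state, without advancing time (a new reading comes with each control period).
- manip.grab_frame(name): name is "scene" or "top"; returns a dict with "pixels" (420x560x3 uint8, red, green, blue), "fx", "fy", "cx", "cy" (pixels), "pose" (4x4, takes a point from camera to world coordinates). Camera axes: x right, y down, z forward; pixel columns grow to the right and rows downward; lengths in m; the calibration is good to about 2 mm. A picture is of the moment at which its call begins. There is no depth.
- manip.sign_off(): hands the job in; it is judged then, once.
The state is a dict: "time_s": time; "q": joint angles; "joint_velocities": joint speeds; "tau": joint torques, N m; "ee_pos": TCP position; "orientation": TCP orientation; "wrist_force": force on the tool from outside, world axes, zero at the start; "wrist_torque": the same for the moment, N m; "opening": finger opening in m; "grip_force": force on a finger pad.
Only numpy, scipy, OpenCV 4.12 (cv2) and the standard library are available. Lean on these libraries where they do the work, as an engineer would, in place of code of your own. Each camera call takes 0.05 s, during which the arm holds its last target. There are 200 camera calls.

## Working session

There is one attempt and no reset: what is moved stays moved. The work goes in short steps, Python scripts to look and compute and a shell command to move; the robot and the scene stay as the last step left them, time stands still between calls to the robot, and variables do not carry over. Pictures are saved under pics/ and viewed, at most 10 in all, crops included, and the job is handed in when it is done.

```bash
ls; mkdir -p pics; python3 - <<'E'
from rig import manip
import cv2,numpy as np
for n in("scene","top"):
    f=manip.grab_frame(n);cv2.imwrite(f"pics/{n}0.png",f["pixels"][:,:,::-1])
    np.savez(f"{n}.npz",pix=f["pixels"],K=[f["fx"],f["fy"],f["cx"],f["cy"]],pose=f["pose"])
    print(n,f["fx"],f["fy"],f["cx"],f["cy"],np.round(f["pose"],3).tolist())
s=manip.read_state();print(s)
E
```

```text
pics
scene 525.120782724501 525.120782724501 273.3705320063588 209.5490724629726 [[-0.045, 0.568, -0.822, 1.346], [0.999, 0.025, -0.037, 0.099], [-0.0, -0.823, -0.568, 0.653], [0.0, 0.0, 0.0, 1.0]]
top 387.49139424074053 387.49139424074053 283.4847632931545 207.52487391709334 [[-0.025, -0.99, 0.136, 0.497], [-1.0, 0.024, -0.004, 0.063], [0.001, -0.136, -0.991, 0.984], [0.0, 0.0, 0.0, 1.0]]
{'time_s': 0.1, 'q': array([-1.32240795e+00,  3.53596605e-01,  1.63402975e+00, -2.46620928e-05,
        1.15519354e+00, -2.38426272e-03]), 'joint_velocities': array([-1.72189214e-03, -1.37001271e-03, -1.43778282e-03, -5.24757945e-05,
       -4.01050136e-04, -8.24886235e-04]), 'tau': array([-8.53750098e-04, -5.94902909e+01, -3.34930730e+01,  6.98638684e-02,
        1.83961296e-02, -1.73494482e-05]), 'ee_pos': array([ 0.15497988, -0.60499175,  0.17794057]), 'orientation': array([-3.11572172e+00, -3.92744949e-01,  2.71578922e-04]), 'wrist_force': array([ 0.15602234, -0.15566544, -0.66217559]), 'wrist_torque': array([-0.01203205, -0.00789113, -0.03977692]), 'grip_force': 0.0, 'opening': 0.09191394224010209}
```

View pics/scene0.png

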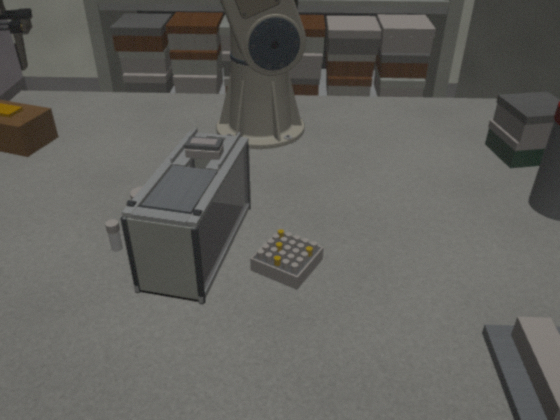

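View pics/top0.png

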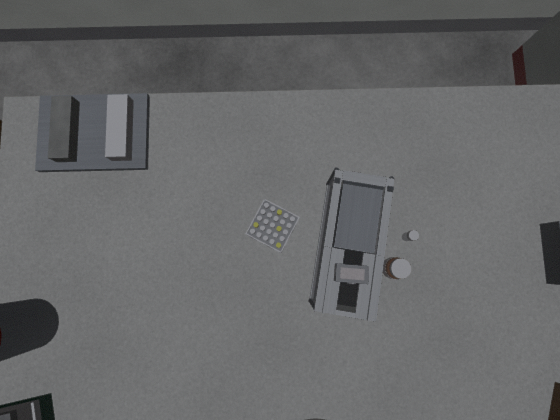

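```bash
python3 - <<'E'
import cv2,numpy as np
d=np.load("top.npz");c=d["pix"][155:330,300:420,::-1]
c=cv2.resize(c,None,fx=3.4,fy=3.4,interpolation=cv2.INTER_CUBIC);cv2.imwrite("pics/crop0.png",cv2.convertScaleAbs(c,alpha=1.5))
d=np.load("scene.npz");c=d["pix"][110:310,90:340,::-1]
cv2.imwrite("pics/crop1.png",cv2.convertScaleAbs(cv2.resize(c,None,fx=3,fy=3,interpolation=cv2.INTER_CUBIC),alpha=1.5))
E
```

```text
(no output)
```

View pics/crop0.png

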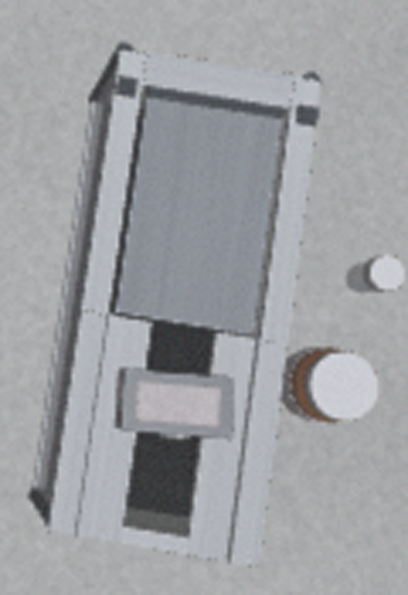

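Crop of the top view: slot corners are at about crop (152,322), (213,332), (190,536), (122,526). The flap's free edge runs (112,312)–(258,333), and the deck's near end (50,530)–(258,563). The case lid corners are (122,368), (236,378), (230,438), (117,430).

```bash
cat > h.py <<'E'
import numpy as np,cv2
from scipy.spatial.transform import Rotation as R
def cast(uv,z,K,P):
    uv=np.atleast_2d(uv).astype(float);fx,fy,cx,cy=K
    r=np.c_[(uv[:,0]-cx)/fx,(uv[:,1]-cy)/fy,np.ones(len(uv))]@P[:3,:3].T
    return P[:3,3]+r*((z-P[2,3])/r[:,2])[:,None]
def fit(B,W):  # 2D rigid
    B=np.array(B,float);mb,mw=B.mean(0),W.mean(0)
    b,w=B-mb,W-mw
    a=np.arctan2((b[:,0]*w[:,1]-b[:,1]*w[:,0]).sum(),(b*w).sum())
    M=np.array([[np.cos(a),-np.sin(a)],[np.sin(a),np.cos(a)]])
    return a,mw-M@mb,M
E
python3 - <<'E'
from h import *
d=np.load("top.npz");K,P=d["K"],d["pose"]
f=lambda p:(np.array(p)+.5)/3.4-.5+[300,155]
px=[(152,322),(213,332),(190,536),(122,526),(112,312),(258,333),(50,530),(258,563)]
B=[(-30,20),(-30,-20),(-154,-20),(-154,20),(-28,43),(-28,-43),(-164,64),(-164,-64)]
W=cast(f(px),.17,K,P)[:,:2];B=np.array(B)/1000
a,t,M=fit(B,W);print("box",np.degrees(a),t,"resid mm",np.round((W-(B@M.T+t))*1000,1).tolist())
C=cast(f([(122,368),(236,378),(230,438),(117,430)]),.198,K,P)[:,:2]
print("sizes",[np.linalg.norm(C[i]-C[i-1])*1000 for i in range(4)])
cb=(C-t)@M;print("case corners box",np.round(cb*1000,1).tolist(),cb.mean(0)*1000, "yaw",np.degrees(np.arctan2(*( (C[0]-C[1])@M)[::1]))*-1)
from rig import manip
s=manip.read_state();print(R.from_rotvec(s["orientation"]).as_matrix().round(3))
np.savez("box.npz",a=a,t=t,M=M)
d=np.load("scene.npz")
# check: project rail_end, hinge mid, free edge corners into scene
for b in [(-30,20),(-30,-20),(-28,43),(-28,-43),(113,43),(113,-43),(-164,64)]:
    w=np.r_[M@(np.array(b)/1000)+t,.17]; c=d["pose"][:3,:3].T@(w-d["pose"][:3,3]);k=d["K"]
    print(b,(k[0]*c[0]/c[2]+k[2]-90)*3,(k[1]*c[1]/c[2]+k[3]-110)*3)
E
```

```text
box -10.361263571563295 [ 0.54355409 -0.08958104] resid mm [[-0.7, -0.6], [-0.5, 1.6], [-0.0, -0.5], [-0.4, 0.8], [-0.1, 1.5], [0.4, -3.0], [0.3, -0.8], [1.0, 1.0]]
sizes [np.float64(36.222748854442635), np.float64(67.46261598538824), np.float64(35.11835203973835), np.float64(66.39776118166795)]
case corners box [[-61.6, 37.4], [-56.9, -29.9], [-92.0, -30.8], [-97.8, 35.4]] [-77.07567301   3.03857537] yaw 3.9841280660805216
[[ 0.969  0.248 -0.   ]
 [ 0.248 -0.969  0.001]
 [-0.    -0.001 -1.   ]]
(-30, 20) 343.52783121279754 172.12737736860674
(-30, -20) 281.6924396305323 164.8383408926888
(-28, 43) 378.49031033849604 177.99044517459555
(-28, -43) 245.33432494522867 162.2658511074344
(113, 43) 296.4484556553012 307.833437568301
(113, -43) 147.26062140690428 287.63853786677714
(-164, 64) 471.1112121032219 82.04470202411892
```

View pics/crop1.png

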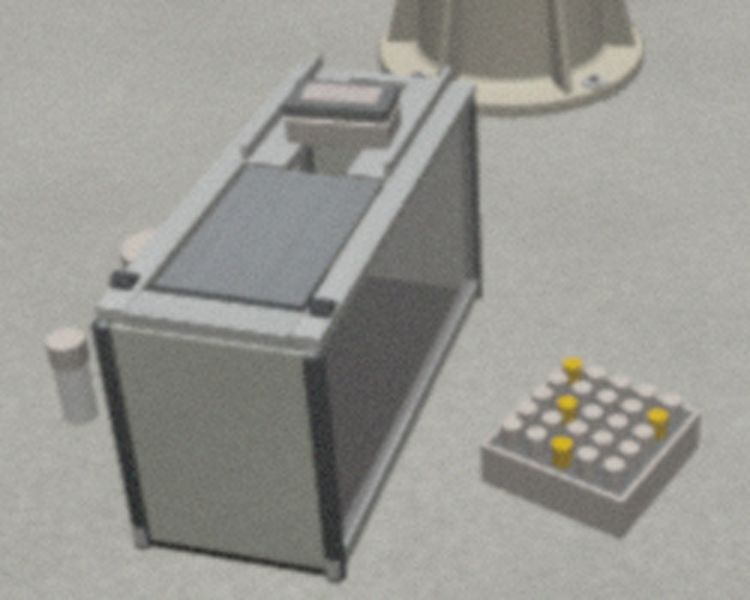

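Scene crop: the predicted flap corners (378,178), (245,162) and (296,308) match the picture within about 2 mm. The case lies across the slot, centred about 47 mm before the rail ends. Now I turn and lift.

```bash
python3 -m handwheel '[{"dp":[0,0,-0.035],"rotation":[0,0,-0.0544]},{"dp":[0,0,-0.035],"rotation":[0,0,-0.0544]},{"dp":[0,0,-0.035],"rotation":[0,0,-0.0544]},{"dp":[0,0,-0.035],"rotation":[0,0,-0.0544]},{"dp":[0,0,-0.035],"rotation":[0,0,-0.0544]},{"dp":[0,0,-0.035],"rotation":[0,0,-0.0544]},{"dp":[0,0,-0.035],"rotation":[0,0,-0.0544]},{"dp":[0,0,-0.035],"rotation":[0,0,-0.0544]},{"dp":[0,0,-0.035],"rotation":[0,0,-0.0544]},{"dp":[0,0,-0.035],"rotation":[0,0,-0.0544]}]' 1
cat > go.py <<'E'
import sys
from h import *
from rig import manip
b=np.load("box.npz");s=manip.read_state();T=R.from_rotvec(s["orientation"]).as_matrix()
bp=(s["ee_pos"][:2]-b["t"])@b["M"]
print("box-frame TCP mm",(bp*1000).round(1),"z",round(s["ee_pos"][2]*1000,1),"t",s["time_s"],"F",s["wrist_force"].round(1),"open",round(s["opening"],4))
print("tool y angle",np.degrees(np.arctan2(T[1,1],T[0,1])),"box",np.degrees(float(b["a"])),"tilt",T[:,2].round(4))
if len(sys.argv)>3:
    g=np.array([float(v) for v in sys.argv[1:4]])/1000
    w=np.r_[b["M"]@g[:2]+b["t"],g[2]]
    print("dp units",(T.T@(w-s["ee_pos"])/.3).round(3))
E
python3 go.py -60 0 270
```

```text
time_s: 0.93
ee_pos: [0.1551, -0.6051, 0.2837]
orientation: [-2.406, -2.018, -0.001]
wrist_force: [0.1, -0.0, 0.4]
opening: 0.0915
grip_force: 0.0
box-frame TCP mm [-289.4 -577. ] z 283.7 t 0.9333 F [ 0.1 -0.   0.4] open 0.0915
tool y angle -10.027612799261595 box -10.361263571563295 tilt [-2.e-04  8.e-04 -1.e+00]
dp units [1.919 0.776 0.047]
```

```bash
python3 -m handwheel '[{"dp":[0.096,0.039,0]},{"dp":[0.096,0.039,0]},{"dp":[0.096,0.039,0]},{"dp":[0.096,0.039,0]},{"dp":[0.096,0.039,0]},{"dp":[0.096,0.039,0]},{"dp":[0.096,0.039,0]},{"dp":[0.096,0.039,0]},{"dp":[0.096,0.039,0]},{"dp":[0.096,0.039,0]}]' | head -2; python3 go.py -60 0 270
```

```text
box-frame TCP mm [-289.4 -577. ] z 283.7 t 0.9333 F [ 0.1 -0.   0.4] open 0.0915
tool y angle -10.027612799261595 box -10.361263571563295 tilt [-2.e-04  8.e-04 -1.e+00]
dp units [1.919 0.776 0.047]$[0]: bad value
```

Each row needs a rotation as well.

```bash
python3 -m handwheel '[{"dp":[0.096,0.039,0],"rotation":[0,0,0]},{"dp":[0.096,0.039,0],"rotation":[0,0,0]},{"dp":[0.096,0.039,0],"rotation":[0,0,0]},{"dp":[0.096,0.039,0],"rotation":[0,0,0]},{"dp":[0.096,0.039,0],"rotation":[0,0,0]},{"dp":[0.096,0.039,0],"rotation":[0,0,0]},{"dp":[0.096,0.039,0],"rotation":[0,0,0]},{"dp":[0.096,0.039,0],"rotation":[0,0,0]},{"dp":[0.096,0.039,0],"rotation":[0,0,0]},{"dp":[0.096,0.039,0],"rotation":[0,0,0]}]' | head -2; python3 go.py -60 0 270
```

```text
time_s: 1.77
ee_pos: [0.3223, -0.3417, 0.2834]
box-frame TCP mm [-172.3 -287.8] z 283.4 t 1.7667 F [0.1 0.7 0.9] open 0.0918
tool y angle -10.365860568910273 box -10.361263571563295 tilt [-2.e-04  2.e-04 -1.e+00]
dp units [0.959 0.374 0.045]
```

```bash
python3 -m handwheel '[{"dp":[0.096,0.0375,0],"rotation":[0,0,0]},{"dp":[0.096,0.0375,0],"rotation":[0,0,0]},{"dp":[0.096,0.0375,0],"rotation":[0,0,0]},{"dp":[0.096,0.0375,0],"rotation":[0,0,0]},{"dp":[0.096,0.0375,0],"rotation":[0,0,0]},{"dp":[0.096,0.0375,0],"rotation":[0,0,0]},{"dp":[0.096,0.0375,0],"rotation":[0,0,0]},{"dp":[0.096,0.0375,0],"rotation":[0,0,0]},{"dp":[0.096,0.0375,0],"rotation":[0,0,0]},{"dp":[0.095,0.037,0],"rotation":[0,0,0]},{"dp":[0,0,0],"rotation":[0,0,0]}]' | head -2; python3 -m handwheel '[{"dp":[0.096,0.0375,0],"rotation":[0,0,0]},{"dp":[0.096,0.0375,0],"rotation":[0,0,0]},{"dp":[0.096,0.0375,0],"rotation":[0,0,0]},{"dp":[0.096,0.0375,0],"rotation":[0,0,0]},{"dp":[0.096,0.0375,0],"rotation":[0,0,0]},{"dp":[0.096,0.0375,0],"rotation":[0,0,0]},{"dp":[0.096,0.0375,0],"rotation":[0,0,0]},{"dp":[0.096,0.0375,0],"rotation":[0,0,0]},{"dp":[0.096,0.0375,0.02],"rotation":[0,0,0]},{"dp":[0.095,0.037,0.02],"rotation":[0,0,0]}]' | head -2; python3 go.py -60 0 215
```

```text
time_s: 2.6
ee_pos: [0.4848, -0.0788, 0.2716]
box-frame TCP mm [-59.7   0. ] z 271.6 t 2.6 F [ 0.4 -0.1  0.4] open 0.0917
tool y angle -10.34304997337199 box -10.361263571563295 tilt [ 5.e-04 -1.e-04 -1.e+00]
dp units [-0.    -0.001  0.189]$: bad value
```

```bash
python3 -m handwheel '[{"dp":[0,0,0.05],"rotation":[0,0,0]},{"dp":[0,0,0.05],"rotation":[0,0,0]},{"dp":[0,0,0.05],"rotation":[0,0,0]},{"dp":[0,0,0.04],"rotation":[0,0,0]},{"dp":[0,0,0],"rotation":[0,0,0]}]' | head -2; python3 go.py; cat > look.py <<'E'
import sys
from h import *
from rig import manip
n=sys.argv[1];o=[]
for c,(u,v,w,h) in (("top",(300,155,120,175)),("scene",(110,90,170,220))):
    p=manip.grab_frame(c)["pixels"][v:v+h,u:u+w,::-1]
    o.append(cv2.resize(cv2.convertScaleAbs(p,alpha=1.5),(int(w*580/h),580),interpolation=cv2.INTER_CUBIC))
i=np.hstack(o)[:,:800];cv2.imwrite(f"pics/{n}.png",i)
E
python3 look.py l1
```

```text
time_s: 3.02
ee_pos: [0.4823, -0.0799, 0.212]
box-frame TCP mm [-62.   -1.5] z 212.0 t 3.0167 F [-0.9 -1.  -0.4] open 0.0919
tool y angle -10.333002887188515 box -10.361263571563295 tilt [-4.4e-03  7.0e-04 -1.0e+00]
```

View pics/l1.png

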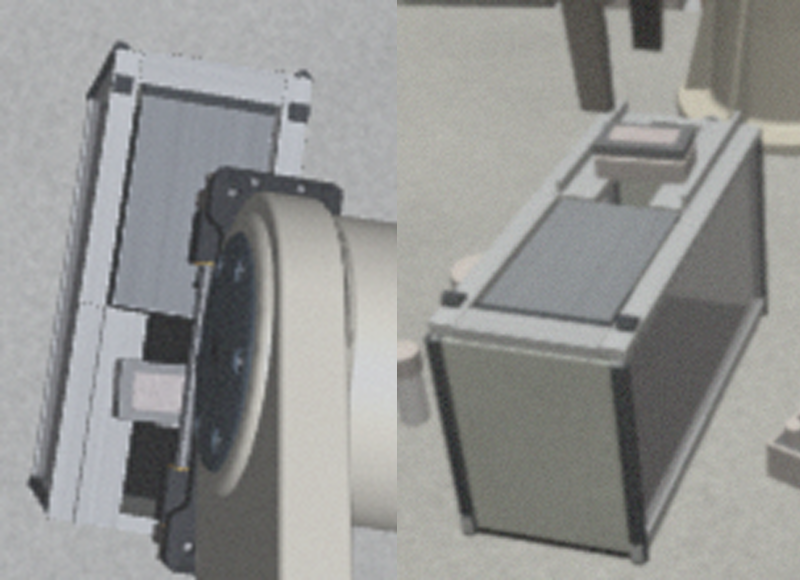

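```bash
python3 - <<'E'
from h import *
b=np.load("box.npz");d=np.load("scene.npz");k=d["K"];P=d["pose"]
s=580/220
for x,y,z in [(-16,-1.5,212),(2,-1.5,212),(2,-11,212),(2,9,212),(-108,-1.5,212),(-30,0,170),(-77,3,198)]:
    w=np.r_[b["M"]@(np.array([x,y])/1000)+b["t"],z/1000];c=P[:3,:3].T@(w-P[:3,3])
    print((x,y,z),((k[0]*c[0]/c[2]+k[2]-110)*s+397).round(),((k[1]*c[1]/c[2]+k[3]-90)*s).round())
E
python3 go.py
```

```text
(-16, -1.5, 212) 604.0 156.0
(2, -1.5, 212) 595.0 169.0
(2, -11, 212) 581.0 167.0
(2, 9, 212) 610.0 171.0
(-108, -1.5, 212) 649.0 98.0
(-30, 0, 170) 619.0 201.0
(-77, 3, 198) 642.0 135.0
box-frame TCP mm [-60.4  -1.6] z 214.5 t 3.1167 F [-0.  -0.7  0.5] open 0.0919
tool y angle -10.352178944903779 box -10.361263571563295 tilt [-1.e-03  2.e-04 -1.e+00]
```

The finger tips show at about (598,108) and (648,48). The reported pose predicts (595,169) and (649,98). Sideways they agree, but they look about 45 mm too high or too far back, so I check this before going lower.

```bash
python3 look.py l2; python3 go.py; python3 - <<'E'
from h import *
from rig import manip
a=cv2.imread("pics/l1.png").astype(int);b=cv2.imread("pics/l2.png").astype(int);print("diff",abs(a-b).mean())
f=manip.grab_frame("scene");p0=np.load("scene.npz")
print("pose change",abs(f["pose"]-p0["pose"]).max())
D=cv2.GaussianBlur(cv2.absdiff(f["pixels"],p0["pix"]).max(2),(5,5),0)>14
D[:, 330:]=0
bx=np.load("box.npz")
# lowest changed pixel per column near the tips
for u in range(164,216,3):
    v=np.where(D[:300,u])[0];print(u,v.max() if len(v) else None,end="; ")
t=np.load("top.npz")
uv=(np.array([(227,372)])+.5)/3.4-.5+[300,155]
for z in(.30,.35,.4):
    w=cast(uv,z,t["K"],t["pose"])[0];print(z,w.round(3),((w[:2]-bx["t"])@bx["M"]*1000).round())
E
```

```text
box-frame TCP mm [-59.6  -1.6] z 215.4 t 3.2167 F [ 0.6 -0.1 -0.3] open 0.092
tool y angle -10.355127278309324 box -10.361263571563295 tilt [ 9.e-04 -1.e-04 -1.e+00]
diff 3.419739942528736
pose change 0.0
164 82; 167 75; 170 71; 173 104; 176 120; 179 130; 182 131; 185 132; 188 132; 191 131; 194 84; 197 101; 200 108; 203 109; 206 109; 209 109; 212 59; 215 51; 0.3 [ 0.487 -0.082  0.3  ] [-57.  -3.]
0.35 [ 0.488 -0.071  0.35 ] [-58.   8.]
0.4 [ 0.489 -0.061  0.4  ] [-59.  19.]
```

```bash
python3 - <<'E'
from h import *
from rig import manip
p=manip.grab_frame("scene")["pixels"][40:190,150:270,::-1]
cv2.imwrite("pics/l3.png",cv2.convertScaleAbs(cv2.resize(p,None,fx=4,fy=4,interpolation=cv2.INTER_CUBIC),alpha=1.6))
E
```

```text
(no output)
```

View pics/l3.png

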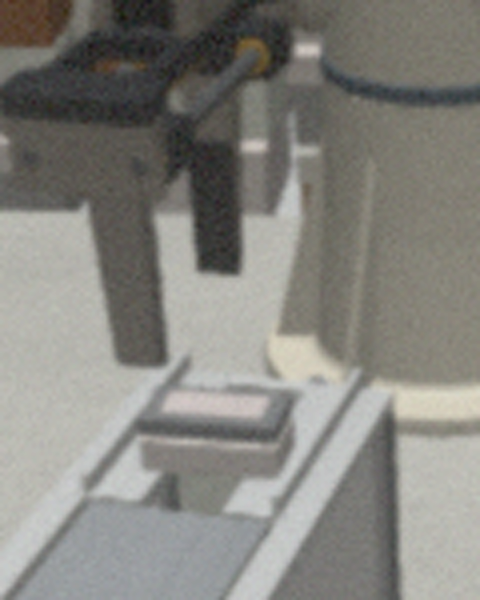

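```bash
python3 - <<'E'
from h import *
d=np.load("scene.npz");b=np.load("box.npz")
for z in(.2,.215,.23,.245,.26,.275,.29):
    w=cast([(184.5,131),(205,108)],z,d["K"],d["pose"])
    print(z,((w[:,:2]-b["t"])@b["M"]*1000).round().tolist(),np.linalg.norm(w[0]-w[1]).round(4))
from rig import manip
print(manip.read_state()["q"])
E
```

```text
0.2 [[-106.0, -45.0], [-218.0, -42.0]] 0.1124
0.215 [[-77.0, -32.0], [-186.0, -29.0]] 0.1087
0.23 [[-49.0, -20.0], [-154.0, -17.0]] 0.105
0.245 [[-20.0, -7.0], [-121.0, -5.0]] 0.1013
0.26 [[8.0, 5.0], [-89.0, 8.0]] 0.0975
0.275 [[37.0, 17.0], [-57.0, 20.0]] 0.0938
0.29 [[65.0, 30.0], [-25.0, 32.0]] 0.0901
[-1.67617640e-01  1.04517309e-01  1.87033444e+00  7.71091426e-06
  1.16530163e+00  1.31586781e-02]
```

The tips' spacing and sideways position fit a tip height near z 0.25, not 0.215. I cross-check by triangulating a front-bracket corner seen in both views: scene about (191,70), top about (362.6,205).

```bash
python3 - <<'E'
from h import *
b=np.load("box.npz")
def ray(n,uv):
    d=np.load(n+".npz");P=d["pose"];q=cast([uv],0,d["K"],P)[0];v=q-P[:3,3];return P[:3,3],v/np.linalg.norm(v)
def tri(a,c):
    (p,u),(q,v)=ray("scene",a),ray("top",c)
    s=np.linalg.lstsq(np.c_[u,-v],q-p,rcond=None)[0];A,B=p+s[0]*u,q+s[1]*v;m=(A+B)/2
    print("box",((m[:2]-b["t"])@b["M"]*1000).round(1),"z",(m[2]*1000).round(1),"gap",(np.linalg.norm(A-B)*1000).round(1))
tri((191,70),(362.6,205.0))
tri((191,64),(362.6,205.0))
# hold box heights: case lid corner front +y: scene crop1 (400,97)? top crop (122,368)
tri((90+398/3,110+112/3),(300+122/3.4,155+368/3.4))
E
```

```text
box [31.6 33.6] z 376.1 gap 4.8
box [30.3 34.6] z 384.9 gap 3.6
box [-63.4  41. ] z 197.0 gap 9.2
```

The bracket triangulates to z 0.376 with its half-width matching. The gripper really sits about 37 mm higher than the reported TCP suggests, so the tips are at about 0.252 and the body about 88 mm above them. I'll lower stepwise, watching force for flap contact, expected near reported z 0.13.

```bash
python3 -m handwheel '[{"dp":[0.005,0,0.04],"rotation":[0,0,0]},{"dp":[0,0,0.04],"rotation":[0,0,0]},{"dp":[0,0,0.04],"rotation":[0,0,0]},{"dp":[0,0,0.04],"rotation":[0,0,0]},{"dp":[0,0,0.04],"rotation":[0,0,0]},{"dp":[0,0,0.03],"rotation":[0,0,0]},{"dp":[0,0,0],"rotation":[0,0,0]},{"dp":[0,0,0],"rotation":[0,0,0]},{"dp":[0,0,0],"rotation":[0,0,0]}]' | head -2; python3 go.py
for i in 1 2; do python3 -m handwheel '[{"dp":[0,0,0.02],"rotation":[0,0,0]},{"dp":[0,0,0],"rotation":[0,0,0]},{"dp":[0,0,0],"rotation":[0,0,0]}]' >/dev/null; python3 go.py|head -1; done; python3 look.py l4
```

```text
time_s: 4.07
ee_pos: [0.485, -0.079, 0.1463]
box-frame TCP mm [-59.5  -0.1] z 146.3 t 4.0667 F [0.6 0.2 0.5] open 0.0919
tool y angle -10.354630727215296 box -10.361263571563295 tilt [ 1.e-03 -1.e-04 -1.e+00]
box-frame TCP mm [-60.2  -0.1] z 139.6 t 4.3167 F [-0.1  0.2 -0.4] open 0.0915
box-frame TCP mm [-60.4  -0.1] z 133.2 t 4.5667 F [-0.5 -0.5  0.4] open 0.0918
```

View pics/l4.png

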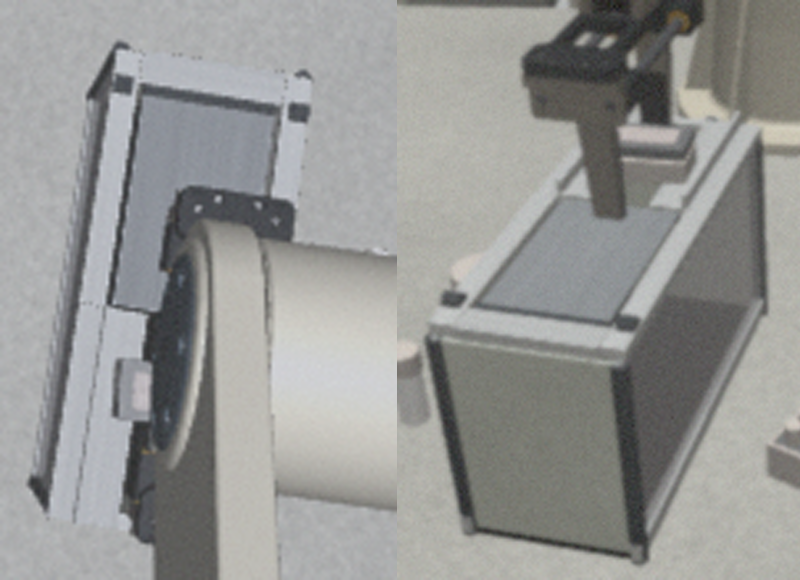

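The front tip, at (608,217), is just above the flap a little past its free edge at (619,201). The rear finger is behind the case, and there is no contact yet. Now I press down.

```bash
for i in 1 2 3; do python3 -m handwheel '[{"dp":[0,0,0.025],"rotation":[0,0,0]},{"dp":[0,0,0.025],"rotation":[0,0,0]},{"dp":[0,0,0],"rotation":[0,0,0]},{"dp":[0,0,0],"rotation":[0,0,0]}]' >/dev/null; python3 go.py|head -1; done; python3 look.py l5
```

```text
box-frame TCP mm [-60.8  -0.1] z 117.9 t 5.0 F [-1.   0.8  1.5] open 0.0922
box-frame TCP mm [-60.8  -0.1] z 102.9 t 5.3333 F [-1.4  1.2  1. ] open 0.0923
box-frame TCP mm [-60.9  -0.1] z 87.9 t 5.6667 F [-1.2  0.3  1.3] open 0.0919
```

View pics/l5.png

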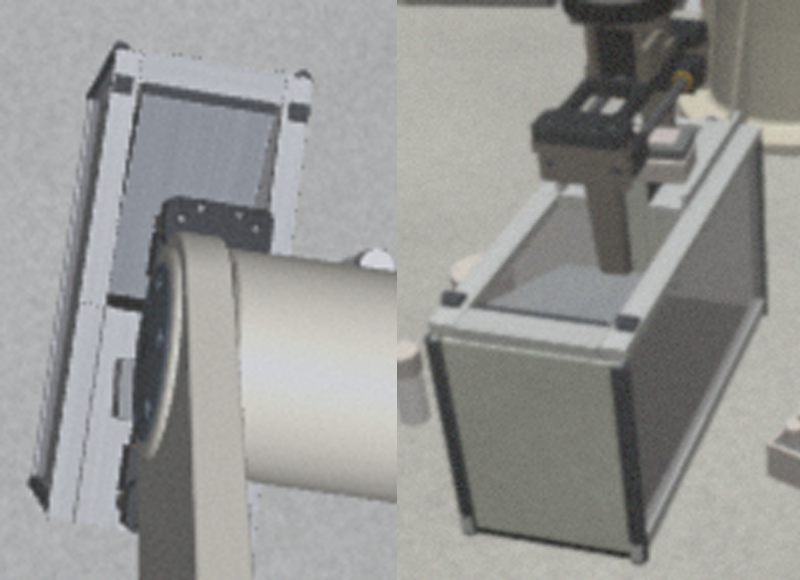

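The flap is pressed down at (617,270), the case still lies on the rails, and the body clears its lid. Now I push along +x.

```bash
python3 -m handwheel '[{"dp":[0,0.015,0],"rotation":[0,0,0]},{"dp":[0,0.015,0],"rotation":[0,0,0]},{"dp":[0,0.015,0],"rotation":[0,0,0]},{"dp":[0,0.015,0],"rotation":[0,0,0]},{"dp":[0,0.015,0],"rotation":[0,0,0]},{"dp":[0,0.015,0],"rotation":[0,0,0]},{"dp":[0,0.015,0],"rotation":[0,0,0]},{"dp":[0,0.015,0],"rotation":[0,0,0]},{"dp":[0,0,0],"rotation":[0,0,0]},{"dp":[0,0,0],"rotation":[0,0,0]}]' >/dev/null; python3 go.py; python3 look.py l6
```

```text
box-frame TCP mm [-23.   -0.1] z 88.8 t 6.6 F [-0.1  0.1  3.1] open 0.092
tool y angle -10.35036927788751 box -10.361263571563295 tilt [ 1.6e-03 -3.0e-04 -1.0e+00]
```

View pics/l6.png

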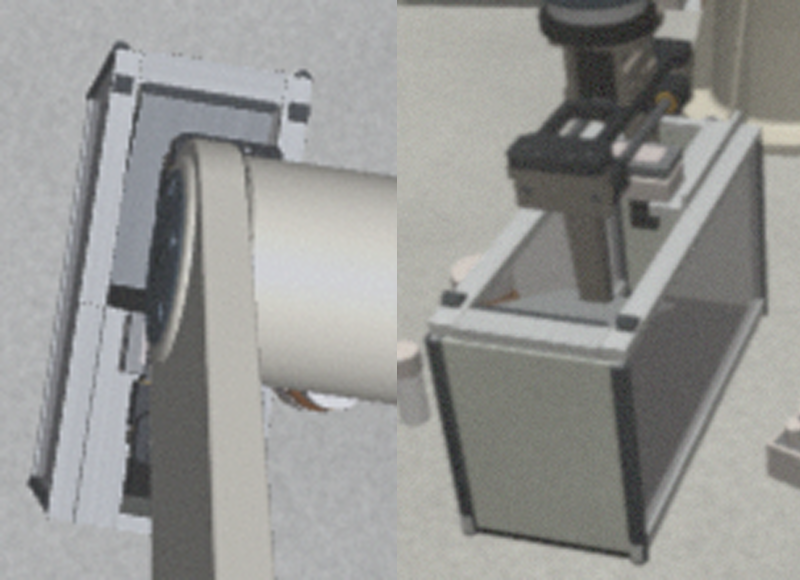

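The case has moved to the rail ends at about (650,170), with the rear finger tip in the slot at (645,215). I keep pushing it over the edge and follow by pixel checks.

```bash
cat > chk.py <<'E'
from h import *
from rig import manip
# case-coloured (warm-white base / label) pixels in the scene view, on the rails and inside the box
p=manip.grab_frame("scene")["pixels"].astype(int);r=p[140:300,150:250]
m=((r[...,0]-r[...,2]>6)&(r.max(2)>75)).astype(np.uint8)
n,_,st,c=cv2.connectedComponentsWithStats(cv2.medianBlur(m,3))
print("warm blobs (u,v,area):",[(int(c[i][0]+150),int(c[i][1]+140),int(st[i][4])) for i in range(1,n) if st[i][4]>15])
t=manip.grab_frame("top")["pixels"][245:290,334:344].mean(2);print("top strip rows",t.mean(1).round()[::3])
E
python3 chk.py; python3 -m handwheel '[{"dp":[0,0.012,0],"rotation":[0,0,0]},{"dp":[0,0.012,0],"rotation":[0,0,0]},{"dp":[0,0.012,0],"rotation":[0,0,0]},{"dp":[0,0.012,0],"rotation":[0,0,0]},{"dp":[0,0.012,0],"rotation":[0,0,0]},{"dp":[0,0.012,0],"rotation":[0,0,0]},{"dp":[0,0.012,0],"rotation":[0,0,0]},{"dp":[0,0,0],"rotation":[0,0,0]}]' >/dev/null; python3 go.py|head -1; python3 chk.py
python3 -m handwheel '[{"dp":[0,0.012,0],"rotation":[0,0,0]},{"dp":[0,0.012,0],"rotation":[0,0,0]},{"dp":[0,0,0],"rotation":[0,0,0]},{"dp":[0,0,0],"rotation":[0,0,0]},{"dp":[0,0,0],"rotation":[0,0,0]}]' >/dev/null; python3 go.py|head -1; python3 chk.py
```

```text
warm blobs (u,v,area): [(204, 147, 26)]
top strip rows [ 38.  67. 101. 103. 101. 103. 103.  96. 111.  92.  89.  85.  80.  90.
  80.]
box-frame TCP mm [ 1.9 -0.1] z 88.5 t 7.4667 F [-2.2 -0.3  2.7] open 0.0918
warm blobs (u,v,area): [(200, 154, 28)]
top strip rows [ 60.  85. 110. 113. 110. 104. 103.  97.  92.  95.  90. 101.  91.  88.
  83.]
box-frame TCP mm [ 8.9 -0.1] z 88.9 t 7.9833 F [-1.9  0.1  3.7] open 0.092
warm blobs (u,v,area): []
top strip rows [120. 122. 127. 112. 108. 104. 102.  99.  97. 100. 105.  97.  92.  89.
  84.]
```

```bash
cat > dif.py <<'E'
from h import *
from rig import manip
p=manip.grab_frame("scene")["pixels"];p0=np.load("scene.npz")["pix"]
D=(cv2.GaussianBlur(cv2.absdiff(p,p0),(5,5),0).max(2)>14).astype(np.uint8)[120:300,120:260]
n,_,st,c=cv2.connectedComponentsWithStats(D)
print("changed blobs bbox u,v,w,h,area:",[(int(s[0]+120),int(s[1]+120),*map(int,s[2:])) for s in st[1:] if s[4]>20])
np.save("last.npy",p)
E
python3 -m handwheel '[{"dp":[0,-0.012,0],"rotation":[0,0,0]},{"dp":[0,-0.012,0],"rotation":[0,0,0]},{"dp":[0,-0.012,0],"rotation":[0,0,0]},{"dp":[0,-0.012,0],"rotation":[0,0,0]},{"dp":[0,0,0],"rotation":[0,0,0]},{"dp":[0,0,0],"rotation":[0,0,0]},{"dp":[0,0,0],"rotation":[0,0,0]}]'>/dev/null; python3 go.py|head -1; python3 dif.py; python3 look.py l7
```

```text
box-frame TCP mm [-6.8 -0.1] z 88.3 t 8.6667 F [-1.4  1.   2.1] open 0.0918
changed blobs bbox u,v,w,h,area: [(146, 120, 79, 94, 4356), (161, 189, 5, 7, 23), (143, 191, 17, 17, 165), (198, 225, 16, 12, 164), (200, 239, 14, 8, 95)]
```

View pics/l7.png

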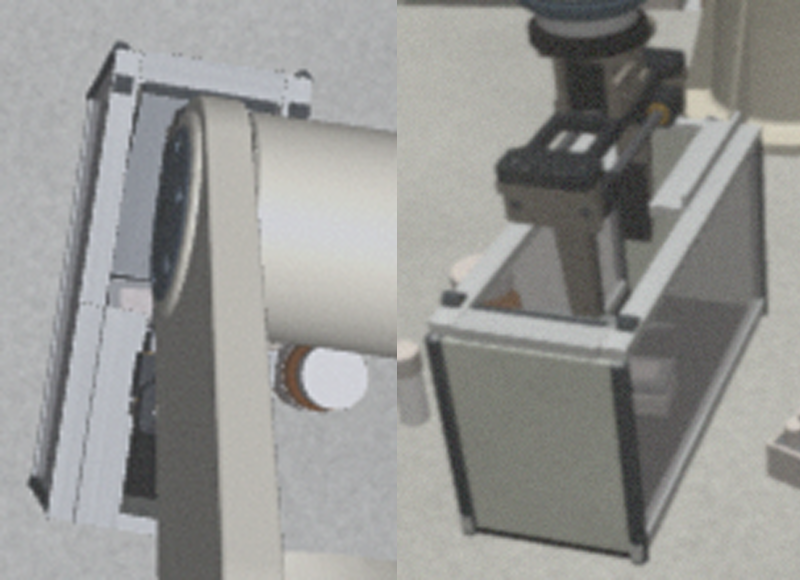

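```bash
python3 - <<'E'
from h import *
d=np.load("scene.npz");b=np.load("box.npz");t=np.load("top.npz")
f=lambda w:((w[:,:2]-b["t"])@b["M"]*1000).round().tolist()
for z in(.006,.034,.05,.08):print(z,f(cast([(213,246),(213,226),(199,246)],z,d["K"],d["pose"])), "top pink",f(cast([(300+133/3.4,155+293/3.4)],z,t["K"],t["pose"])))
E
python3 dif.py
```

```text
0.006 [[-8.0, 32.0], [-71.0, 11.0], [-1.0, 6.0]] top pink [[-4.0, 10.0]]
0.034 [[26.0, 45.0], [-35.0, 25.0], [31.0, 20.0]] top pink [[-6.0, 14.0]]
0.05 [[44.0, 53.0], [-15.0, 33.0], [50.0, 28.0]] top pink [[-7.0, 16.0]]
0.08 [[80.0, 66.0], [24.0, 48.0], [85.0, 43.0]] top pink [[-9.0, 20.0]]
changed blobs bbox u,v,w,h,area: [(146, 120, 79, 94, 4366), (143, 192, 16, 16, 156), (198, 225, 16, 22, 259)]
```

The case is on the floor inside: its lower corner casts to box (-8, 32, 6), matching its 33 mm half-width, and it is still. The flap will clear it, so I retract straight up.

```bash
for i in 1 2; do python3 -m handwheel '[{"dp":[0,0,-0.04],"rotation":[0,0,0]},{"dp":[0,0,-0.04],"rotation":[0,0,0]},{"dp":[0,0,-0.04],"rotation":[0,0,0]},{"dp":[0,0,-0.04],"rotation":[0,0,0]},{"dp":[0,0,-0.04],"rotation":[0,0,0]},{"dp":[0,0,-0.04],"rotation":[0,0,0]},{"dp":[0,0,-0.04],"rotation":[0,0,0]}]'>/dev/null; python3 go.py|head -1; done
python3 -m handwheel '[{"dp":[0,-0.05,-0.05],"rotation":[0,0,0]},{"dp":[0,-0.05,-0.05],"rotation":[0,0,0]},{"dp":[0,-0.05,-0.05],"rotation":[0,0,0]},{"dp":[0,0,0],"rotation":[0,0,0]},{"dp":[0,0,0],"rotation":[0,0,0]},{"dp":[0,0,0],"rotation":[0,0,0]},{"dp":[0,0,0],"rotation":[0,0,0]},{"dp":[0,0,0],"rotation":[0,0,0]},{"dp":[0,0,0],"rotation":[0,0,0]}]'>/dev/null; python3 go.py|head -1; python3 dif.py
python3 - <<'E'
import numpy as np
p=np.load("last.npy").astype(float);q=np.load("scene.npz")["pix"].astype(float)
# flap area (well inside) vs. its shut look at the start
print(abs(p-q)[175:205,150:190].mean(), p[175:205,150:190].mean((0,1)),q[175:205,150:190].mean((0,1)))
E
```

```text
box-frame TCP mm [-5.5 -0.1] z 173.1 t 9.45 F [ 0.2 -0.   0.4] open 0.0924
box-frame TCP mm [-6.1 -0.1] z 257.7 t 10.0333 F [0.4 0.1 0.7] open 0.0922
box-frame TCP mm [-51.   -0.1] z 300.8 t 10.7833 F [-0.  -0.7  0.4] open 0.0916
changed blobs bbox u,v,w,h,area: [(184, 138, 41, 22, 486), (198, 226, 15, 10, 128), (200, 239, 12, 7, 59)]
1.7963888888888888 [94.65166667 96.95083333 98.3225    ] [94.73583333 97.03166667 98.40833333]
```

The flap region looks as it did when shut at the start. The only changes are the empty rails and the case inside, and the robot is clear.

```bash
python3 -c "
from rig import manip
print(manip.sign_off())"
```

```text
the job is handed in; nothing more can be done
None
```

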